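# Fetch the filter holder from behind the bottles and put it on the balance

## Task

Get the small metal filter holder, which is hemmed in behind the two tall bottles on the steel stand, onto the middle of the balance's weighing pan: first stand both bottles in the steel tray, then move the filter holder across, and only then put each bottle back on the very pad of the stand it came from. Keep the bottles upright, let go of everything at the end, and leave the vial, rubber stopper, small dish and screwdriver where they are.

Things in the scene. Friction and masses are not known exactly. Their poses are not given: they have to be found in the camera images.
- washer: gas-washing bottle, 140 mm tall, 0.3 kg, loose: round amber glass body 56 mm diameter up to 105 mm, then a grey head 34 mm diameter to 140 mm (grip it here). An 8 mm steel tube crosses the head level along the bottle's y axis, 133 mm up, out to 34 mm either side (so close the fingers along x). On the left or right front pad of the stand. Origin: centre of its underside, z up
- jar: square white plastic bottle, 140 mm tall, loose, about 0.28 kg: body 52 x 52 mm up to 105 mm, then a round black cap 34 mm diameter up to 140 mm (grip it here). Stands on the other front pad of the stand. Origin: centre of its underside, z up, x and y square to its sides
- filter: filter holder: plain aluminium disc-shaped canister lying flat, 40 mm diameter, 28 mm high, about 0.08 kg, loose, on the rear pad of the stand, too close behind the bottles to be reached by a gripper from above while they stand there. Origin: centre of its underside, z up
- rack: the stand: fixed flat steel plate 140 mm (x) by 200 mm (y), 10 mm thick, its centre 3 mm to -x of the origin. Three dark pads flush with its top: bottle pads 64 mm diameter at x -30, y +36 and -36 mm; rear pad 48 mm diameter at x +18, y 0. Origin: on the table under it; its top is 10 mm above
- tray: the side tray: fixed shallow open steel tray 220 mm (x) by 130 mm (y), walls 4 mm thick and 15 mm high, floor 4 mm above the table; empty at the start; to the left or the right of the stand. Origin: centre of its underside
- pan (a point): centre of the top face of the balance's round steel weighing pan, 90 mm diameter, flat, fixed, 56 mm above the table; the white balance body (200 x 150 mm, 42 mm high) reaches from 130 mm to -x to 70 mm to +x of this point and 75 mm to either side. On the other side of the stand from the tray
- vial: bystander: small capped vial, 20 mm diameter, 28 mm high, loose, at the stand's rear left corner. Origin: centre of its underside
- stopper: bystander: rubber stopper, 24 mm diameter, 20 mm high, loose, at the stand's rear right corner. Origin: centre of its underside
- dish: bystander: small white dish, 60 mm diameter, 14 mm high, loose on the table in front of the stand. Origin: centre of its underside
- driver: bystander: screwdriver 150 mm long and under 30 mm high, loose, lying on the table in front of the stand, its length along its x axis. Origin: near its middle
Mind the look-alikes: they are no part of the job. Of the things that look like the filter, the smaller one is meant. Leave any purple look-alike of the washer alone.

How it is judged:
On the way, in this order (a step that is already met when the one before it is completed fails the run):
1. both bottles stand upright and released in the tray, the filter holder still in its place on the stand (x of washer in the frame of tray between -0.095 and 0.095 m and y of washer in the frame of tray between -0.052 and 0.052 m and z of each of washer, jar in the frame of tray below 0.012 m and angle between each of washer, jar's own z axis and vertical below 0.1 rad and contact force between the fingers and washer below 0.3 N and linear speed of each of washer, jar below 0.02 m/s and x of jar in the frame of tray between -0.095 and 0.095 m and y of jar in the frame of tray between -0.052 and 0.052 m and contact force between the fingers and jar below 0.3 N and distance of filter from where it was at the start of the episode below 0.015 m), for 0.2 s.
2. the filter holder lies flat and released in the middle of the weighing pan, both bottles still in the tray (horizontal distance between filter and pan below 0.015 m and angle between each of filter, washer, jar's own z axis and vertical below 0.1 rad and z of filter in the frame of pan between -0.006 and 0.006 m and contact force between the fingers and filter below 0.3 N and linear speed of each of filter, washer, jar below 0.02 m/s and x of washer in the frame of tray between -0.095 and 0.095 m and y of washer in the frame of tray between -0.052 and 0.052 m and z of each of washer, jar in the frame of tray below 0.012 m and contact force between the fingers and washer below 0.3 N and x of jar in the frame of tray between -0.095 and 0.095 m and y of jar in the frame of tray between -0.052 and 0.052 m and contact force between the fingers and jar below 0.3 N), for 0.2 s.
At the end, for the whole second after the job is handed in: The filter holder lies flat on the weighing pan within 15 mm of its centre; each bottle stands upright on its own pad, within 15 mm of where it stood at the start; all are released and at rest (horizontal distance between filter and pan below 0.015 m and angle between each of filter, washer, jar's own z axis and vertical below 0.1 rad and z of filter in the frame of pan between -0.006 and 0.006 m and contact force between the fingers and filter below 0.3 N and linear speed of each of filter, washer, jar below 0.02 m/s and distance of each of washer, jar from where it was at the start of the episode below 0.015 m and contact force between the fingers and washer below 0.3 N and contact force between the fingers and jar below 0.3 N); the robot touches nothing.
It fails at once if the vial is moved more than 20 mm (distance of vial from where it was at the start of the episode above 0.02 m).
It fails at once if the rubber stopper is moved more than 20 mm (distance of stopper from where it was at the start of the episode above 0.02 m).
It fails at once if the small dish is moved more than 20 mm (distance of dish from where it was at the start of the episode above 0.02 m).
It fails at once if the screwdriver is moved more than 20 mm (distance of driver from where it was at the start of the episode above 0.02 m).
It fails at once if a bottle is tipped over (angle between any of washer, jar's own z axis and vertical above 0.5 rad).
It also fails if it takes over 106 s, if anything falls off the work surface, if the arm or the gripper's body presses on something with over 40 N, if the wrist force passes 120 N, or if a joint passes its speed limit or range.

## Robot

A 6-joint arm with a two-finger parallel gripper is mounted at the origin on the work surface. World frame = base frame: x ahead of the robot, y to its left, z up, the work surface at z = 0. Lengths are in m, angles in rad, forces in N, time in s.
With the tool pointing down it reaches from about 0.35 to 0.95 m from the base axis. Payload 17.4 kg.
Tool frame: the origin (TCP) lies midway between the tips of the shut fingers; the grasp point (between the pads) lies 19 mm behind it; y points along the fingers, x is the direction in which the jaws open and shut, and the axes are right-handed (so a half turn about y gives the same grasp; the last joint's range is limited). The gripper opens to 93 mm and grips with 3 to 60 N. Pads are 15 mm wide; open, the fingers measure 128 mm over their backs; the gripper's body (75 mm by 188 mm) begins 65 mm behind the grasp point.
Start: joints at [-0.038, 0.116, 1.442, -0, 1.584, -0.038], TCP at [0.675, -0, 0.219] pointing down, gripper open.
Joint ranges: [-2.83, 2.83], [-0.83, 2.19], [0.07, 2.5], [-1.14, 4.28], [0.01, 3], [-2.97, 2.97]. Speed limits (rad/s): [1.89, 1.89, 2.22, 3.14, 3.14, 3.14].

## Interface

Orientations are given as a unit quaternion [x, y, z, w].
In Python, from workcell import ctrl, optics, ticket gives the robot as it stands.
- The arm moves only by the tool arm_command, never from a script. Its argument "motion" is a list that holds one entry, the list of rows, each a list of 7 numbers: the shift along the tool's x, y, z in units of 60 mm (1.0 is 60 mm), then the turn, a rotation vector about the tool's x, y, z in units of 10 degrees (1.0 is 10 degrees), then the opening, from 0 (shut) to 1 (fully open). In form: [[[x, y, z, rx, ry, rz, claw], ...]]. A call has 1 to 20 rows; each row shifts and turns the pose as measured when the row begins, along the tool's axes as they then stand; what a row does not reach is not made up. A row lasts 1/8 s, in which the tool goes at most 62.5 mm and 10.7 degrees, less where a joint would pass 70% of its speed; a pose out of reach is approached as far as the arm can. A call is refused whole if a number of a shift passes 1 or a number of a turn 1, either way. A call with a gripper value outside its range is refused whole. The fingers move at their own pace and stop on an object; "squeeze" is the grip in N (left out, the last holds). Time passes only in rows, so rows that do not move let the fingers close. It gives the time, the measured TCP pose, the force and the opening at its end, in the units of the state.
- ctrl.get_state(): the state, without advancing time (a new reading comes with each control period).
- optics.snapshot(name): name is "scene" or "side" or "wrist"; returns a dict with "pixels" (480x640x3 uint8, blue, green, red), "depth" (480x640 float32, m along the optical axis (not along the pixel's ray), 0 where there is no reading), "vertical_fov" (degrees; the focal length in pixels is half the picture's height over the tangent of half this angle, whatever the lens; pixels are square), "cx", "cy" (the principal point, pixels), "eye" and "attitude" of the camera in the world. Camera axes: x right, y up, looking along -z (the intrinsics and any distortion apply to the point x, -y, -z); pixel columns grow to the right and rows downward; lengths in m; the calibration is good to about 2 mm. A picture is of the moment at which its call begins.
- ticket.close_job(): hands the job in, once; it reports no verdict.
The state is a dict: "time_s": time; "joint_positions": joint angles; "qvel": joint speeds; "effort": joint torques, N m; "tool_pos": TCP position; "tcp_rot": TCP orientation; "wrist_force": force on the tool from outside, world axes, zero at the start; "torque": the same for the moment, N m; "finger_gap": finger opening in m.
Only numpy, scipy, OpenCV 4.12 (cv2) and the standard library are available. Lean on these libraries where they do the work, as an engineer would, in place of code of your own. Each camera call takes 0.05 s, during which the arm holds its last target. There are 200 camera calls.

## Working session

There is one attempt and no reset: what is moved stays moved. The work goes in short steps, Python scripts to look and compute and a tool call to move; the robot and the scene stay as the last step left them, time stands still between calls to the robot, and variables do not carry over. Pictures are saved under pics/ and viewed, about 12 in all and at most 16, crops included, and the job is handed in when it is done.

Besides the shell and the picture viewer there is one more tool, called after "Request:" by a JSON object that holds its "name" and its "arguments". arm_command: Moves the arm, as the interface text tells. Its arguments: {"type":"object","properties":{"motion":{"type":"array","items":{"type":"array","items":{"type":"array","items":{"type":"number"}}}},"squeeze":{"type":"number"}},"required":["motion"]}

```bash
mkdir -p pics; ls; cat > h.py <<'E'
import numpy as np, cv2
from scipy.spatial.transform import Rotation as R
from workcell import ctrl, optics, ticket
def att(s):
    a=np.array(s["attitude"],float)
    return a if a.shape==(3,3) else R.from_quat(a).as_matrix()
def cloud(s):
    d=s["depth"]; h,w=d.shape; f=h/2/np.tan(np.radians(s["vertical_fov"])/2)
    u,v=np.meshgrid(np.arange(w),np.arange(h))
    c=np.stack([(u-s["cx"])/f*d,-(v-s["cy"])/f*d,-d],-1)
    P=c@att(s).T+np.array(s["eye"]); P[d==0]=np.nan
    return P
def ray(s,u,v,z):
    f=480/2/np.tan(np.radians(s["vertical_fov"])/2)
    d=att(s)@np.array([(u-s["cx"])/f,-(v-s["cy"])/f,-1]); e=np.array(s["eye"])
    return e+d*(z-e[2])/d[2]
E
python3 - <<'E'
from h import *
print(ctrl.get_state())
for n in ["scene","side","wrist"]:
    s=optics.snapshot(n); cv2.imwrite(f"pics/{n}0.png",s["pixels"]); np.savez(f"{n}0.npz",**s)
    print(n,{k:v for k,v in s.items() if k not in("pixels","depth")})
E
```

```text
pics
{'time_s': 0.0, 'joint_positions': array([-3.78020924e-02,  1.16442983e-01,  1.44226135e+00,  7.40498316e-06,
        1.58399073e+00, -3.77841688e-02]), 'qvel': array([-9.42053884e-05,  7.93821038e-04, -3.72164793e-04, -3.79171714e-05,
        3.14273023e-04,  1.04421926e-03]), 'effort': array([-2.39607485e-03, -7.21266031e+01, -6.22611737e+01,  7.77577632e-02,
        2.38535833e-02, -2.17692599e-05]), 'tool_pos': array([ 6.74795617e-01, -3.72886481e-07,  2.17936604e-01]), 'tcp_rot': array([-7.07089331e-01,  3.95689853e-04,  3.83082188e-04,  7.07124017e-01]), 'wrist_force': array([-0.42766921, -0.20153501,  0.02776031]), 'torque': array([-0.00442626, -0.07508844, -0.00127038]), 'finger_gap': 0.09305010660721044}
scene {'vertical_fov': 51.604617108757374, 'cx': 314.6983833963916, 'cy': 231.57605282592255, 'eye': array([1.16465122, 0.07888832, 0.60698134]), 'attitude': array([0.26490555, 0.30538502, 0.67864694, 0.61319114])}
side {'vertical_fov': 56.31718698656467, 'cx': 322.8947867499361, 'cy': 245.25806032430884, 'eye': array([0.46459751, 0.53144357, 0.54781925]), 'attitude': array([-0.03781075,  0.40906616,  0.90968332, -0.0609219 ])}
wrist {'vertical_fov': 60.98629130295704, 'cx': 322.98362845024246, 'cy': 240.1819546395825, 'eye': array([0.6745013 , 0.06452628, 0.38396026]), 'attitude': array([-1.18396848e-01,  5.15767366e-05, -4.95661899e-04,  9.92966232e-01])}
```

View pics/scene0.png

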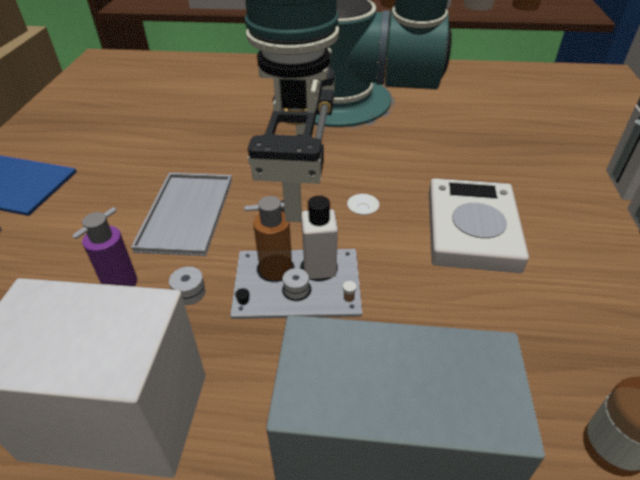

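View pics/side0.png

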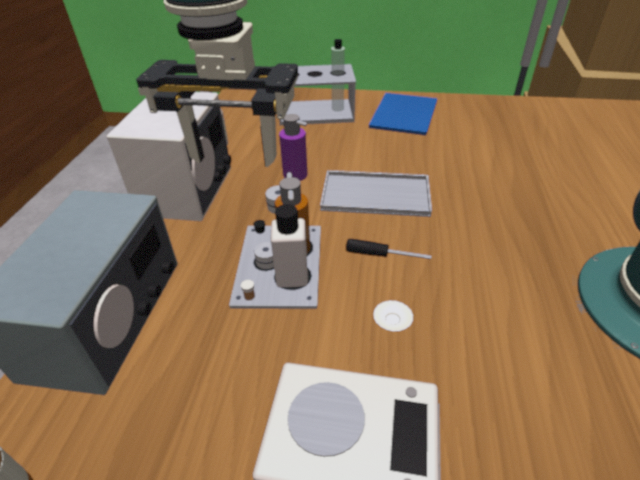

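View pics/wrist0.png

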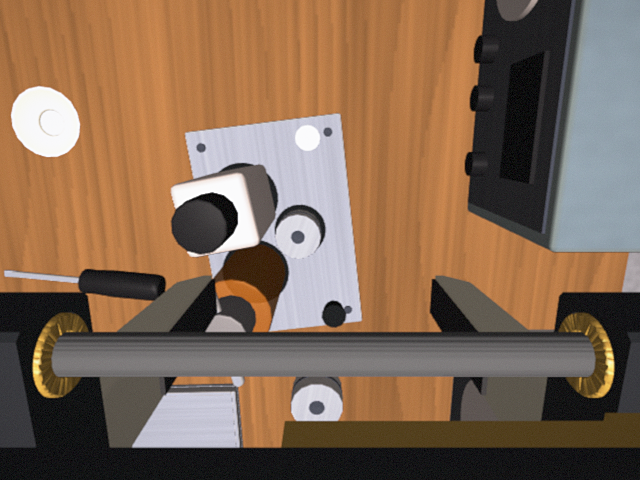

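The scene view shows the filter candidates: A on the stand at scene (295,283), and B, off the stand by the purple bottle, at scene (187,283). A is on the rear pad and looks smaller. The washer (amber) head is at scene (270,210) and the jar cap at (318,208). The tray is at -y and the balance at +y. Next I'll measure them.

```bash
cat > m.py <<'E'
from h import *
import sys
def L(n):
    d=np.load(n,allow_pickle=True); return {k:(d[k] if d[k].shape else d[k].item()) for k in d}
def comps(s,zlo,zhi,minpx=60,box=(0.3,1.0,-0.45,0.45),extra=None):
    P=cloud(s); z=P[...,2]
    m=(z>zlo)&(z<zhi)&(P[...,0]>box[0])&(P[...,0]<box[1])&(P[...,1]>box[2])&(P[...,1]<box[3])
    if extra is not None: m&=extra
    n,l,st,c=cv2.connectedComponentsWithStats(m.astype(np.uint8),connectivity=4)
    for i in range(1,n):
        if st[i,4]<minpx: continue
        q=P[l==i]; bgr=np.median(s["pixels"][l==i],0)
        mn,mx=np.percentile(q,1,0),np.percentile(q,99,0)
        (cx,cy),(w,h),a=cv2.minAreaRect(q[:,:2].astype(np.float32)*1000)
        print("  px",c[i].round(),st[i,4],"x %.3f..%.3f y %.3f..%.3f z %.3f"%(mn[0],mx[0],mn[1],mx[1],np.median(q[:,2])),"mid",((mn+mx)/2)[:2].round(4),"rect %.0f %.0f %.0fx%.0f a%.1f"%(cx,cy,w,h,a),bgr)
if __name__=="__main__":
  for n in ["scene0","side0","wrist0"]:
    s=L(n+".npz"); print(n)
    for a,b in [(0.143,0.158),(0.033,0.043),(0.006,0.015),(0.051,0.061),(0.025,0.032)]:
        print(" ",a,b); comps(s,a,b,150 if a<.01 else 60)
E
python3 m.py
```

```text
scene0
  0.143 0.158
  px [318. 203.] 327 x 0.585..0.618 y 0.000..0.032 z 0.150 mid [0.6015 0.0161] rect 601 16 33x32 a34.8 [33. 33. 34.]
  px [267. 205.] 408 x 0.594..0.627 y -0.089..-0.037 z 0.149 mid [ 0.6104 -0.063 ] rect 609 -63 55x35 a82.2 [125. 127. 131.]
  px [108. 391.] 1668 x 0.817..0.949 y -0.267..-0.119 z 0.150 mid [ 0.8831 -0.1929] rect 918 -162 101x204 a42.2 [ 91.  96. 100.]
  px [404. 387.] 31215 x 0.813..0.949 y 0.004..0.256 z 0.150 mid [0.8807 0.1299] rect 879 131 261x141 a89.9 [137. 133. 122.]
  0.033 0.043
  px [475. 226.] 3751 x 0.382..0.578 y 0.202..0.351 z 0.042 mid [0.4798 0.2765] rect 477 278 150x202 a88.2 [196. 203. 202.]
  px [276. 266.] 145 x 0.610..0.638 y -0.079..-0.028 z 0.038 mid [ 0.6237 -0.0537] rect 626 -51 22x53 a15.5 [17. 32. 51.]
  px [117. 276.] 168 x 0.647..0.686 y -0.324..-0.279 z 0.038 mid [ 0.6666 -0.3014] rect 671 -296 24x54 a38.2 [56. 30. 53.]
  px [320. 267.] 152 x 0.618..0.631 y -0.005..0.045 z 0.038 mid [0.6242 0.02  ] rect 624 21 7x51 a11.5 [83. 87. 92.]
  px [185. 279.] 634 x 0.644..0.692 y -0.210..-0.163 z 0.036 mid [ 0.6678 -0.1865] 
[... 10850 characters left out ...]
.807..0.808 y 0.010..0.036 z 0.028 mid [0.8074 0.023 ] rect 808 23 26x2 a90.0 [34. 33. 33.]
  px [264. 255.] 113 x 0.598..0.637 y -0.053..-0.028 z 0.029 mid [ 0.6177 -0.0406] rect 620 -37 12x45 a61.0 [11. 32. 58.]
  px [122. 289.] 144 x 0.473..0.501 y -0.074..-0.064 z 0.026 mid [ 0.4872 -0.0689] rect 487 -69 8x30 a84.6 [42. 40. 43.]
  px [333. 316.] 452 x 0.673..0.694 y -0.105..-0.084 z 0.030 mid [ 0.6837 -0.0946] rect 684 -94 22x23 a30.4 [37. 36. 34.]
  px [457. 398.] 116 x 0.807..0.808 y -0.208..-0.159 z 0.028 mid [ 0.8072 -0.1833] rect 807 -183 52x1 a89.8 [33. 32. 32.]
  px [316. 385.] 205 x 0.643..0.692 y -0.181..-0.162 z 0.028 mid [ 0.6674 -0.1717] rect 667 -172 50x20 a1.1 [80. 83. 88.]
```

The three cameras agree within 2 mm:
- **Stand:** centre (0.632,-0.0175), yaw 7°. The predicted pads match the washer at (0.610,-0.0545) and the jar at (0.6015,0.0165).
- **Filter candidates:** A at (0.652,-0.0155) measures 39 mm. B at (0.668,-0.187) measures 50 mm. A is the one meant.
- **Tray:** (0.475,-0.250).
- **Pan:** (0.5075,0.2775).

First I'll confirm the filter in a crop and move over the washer.

```bash
python3 -c "
import cv2
a=cv2.imread('pics/scene0.png')[190:320,150:370]
cv2.imwrite('pics/cropA.png',cv2.resize(a,None,fx=3,fy=3,interpolation=cv2.INTER_CUBIC))"
```

```text
(no output)
```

View pics/cropA.png

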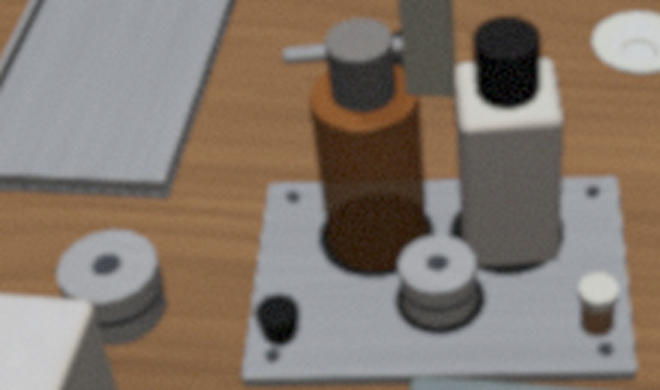

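Request:
{"name": "arm_command", "arguments": {"motion": [[[-0.27,0,-0.23,0,0,0,1],[-0.27,0,-0.23,0,0,0,1],[-0.27,0,-0.23,0,0,0,1],[-0.27,0,-0.22,0,0,0,1],[0,0,0,0,0,0,1],[0,0,0,0,0,0,1]]], "squeeze": 25}}

```text
time_s: 0.9
tool_pos: [0.6063, -0.0576, 0.2177]
tcp_rot: [-0.707, 0.001, 0.0, 0.707]
wrist_force: [-0.6, 0.3, 0.2]
finger_gap: 0.093
```

The crop shows the small filter (A) on the stand's rear pad at crop (435,270), in front of the amber bottle and the white jar. The larger B lies off the stand at crop (110,275). Washer tube goes out at about ±y, so closing along x works. Next, descend with a small correction.

Request:
{"name": "arm_command", "arguments": {"motion": [[[0.06,0.3,0.05,0,0,0,1],[0,0.3,0,0,0,0,1],[0,0.3,0,0,0,0,1],[0,0.3,0,0,0,0,1],[0,0.2,0,0,0,0,1],[0,0.1,0,0,0,0,1],[0,0,0,0,0,0,1],[0,0,0,0,0,0,1]]]}}

```text
time_s: 1.9
tool_pos: [0.6102, -0.0533, 0.1194]
tcp_rot: [-0.707, 0.001, 0.002, 0.707]
wrist_force: [-0.5, -0.3, 0.6]
finger_gap: 0.0927
```

Position is good. Close on the head.

Request:
{"name": "arm_command", "arguments": {"motion": [[[0,0,0,0,0,0,0],[0,0,0,0,0,0,0],[0,0,0,0,0,0,0],[0,0,0,0,0,0,0],[0,0,0,0,0,0,0],[0,0,0,0,0,0,0],[0,0,0,0,0,0,0],[0,0,0,0,0,0,0]]], "squeeze": 25}}

```text
time_s: 2.9
tool_pos: [0.6107, -0.0534, 0.1208]
tcp_rot: [-0.707, 0.0, 0.001, 0.707]
wrist_force: [-0.7, 0.0, 1.1]
finger_gap: 0.0338
```

Request:
{"name": "arm_command", "arguments": {"motion": [[[0,-0.1,0,0,0,0,0],[0,-0.2,0,0,0,0,0],[0,-0.3,0,0,0,0,0],[0,-0.3,0,0,0,0,0],[0,-0.2,0,0,0,0,0],[0,-0.1,0,0,0,0,0],[0,0,0,0,0,0,0],[0,0,0,0,0,0,0]]]}}

```text
time_s: 3.9
tool_pos: [0.6108, -0.0534, 0.1984]
tcp_rot: [-0.707, 0.0, 0.001, 0.707]
wrist_force: [1.0, 0.1, -3.3]
finger_gap: 0.0335
```

The wrist reads the bottle's weight. Carry it to the tray slot at (0.420,-0.250).

Request:
{"name": "arm_command", "arguments": {"motion": [[[-0.1,0,-0.1,0,0,0,0],[-0.2,0,-0.2,0,0,0,0],[-0.3,0,-0.3,0,0,0,0],[-0.3,0,-0.3,0,0,0,0],[-0.3,0,-0.3,0,0,0,0],[-0.3,0,-0.3,0,0,0,0],[-0.3,0,-0.3,0,0,0,0],[-0.3,0,-0.3,0,0,0,0],[-0.3,0,-0.3,0,0,0,0],[-0.3,0,-0.3,0,0,0,0],[-0.2,0,-0.3,0,0,0,0],[-0.1,0,-0.1,0,0,0,0],[0,0,0,0,0,0,0],[0,0,0,0,0,0,0],[0,0,0,0,0,0,0]]]}}

```text
time_s: 5.78
tool_pos: [0.4111, -0.2523, 0.1975]
tcp_rot: [0.708, -0.003, 0.001, -0.706]
wrist_force: [0.9, 0.2, -3.4]
finger_gap: 0.0335
```

Request:
{"name": "arm_command", "arguments": {"motion": [[[0.1,0.1,0.03,0,0,0,0],[0.05,0.2,0,0,0,0,0],[0,0.3,0,0,0,0,0],[0,0.3,0,0,0,0,0],[0,0.2,0,0,0,0,0],[0,0.1,0,0,0,0,0],[0,0.05,0,0,0,0,0],[0,0,0,0,0,0,0],[0,0,0,0,0,0,0]]]}}

```text
time_s: 6.9
tool_pos: [0.4208, -0.2497, 0.1162]
tcp_rot: [0.708, -0.003, 0.0, -0.707]
wrist_force: [0.5, 1.4, -2.5]
finger_gap: 0.0336
```

```bash
python3 - <<'E'
from m import *
s=optics.snapshot("side"); cv2.imwrite("pics/side1.png",s["pixels"]); P=cloud(s)
m=(P[...,0]>.36)&(P[...,0]<.48)&(P[...,1]>-.32)&(P[...,1]<-.18)
q=P[m]
for a in np.arange(.02,.16,.01):
    k=q[(q[:,2]>a)&(q[:,2]<a+.01)]
    if len(k)>5: print("%.3f n%d x %.4f..%.4f ymax %.4f"%(a,len(k),*np.percentile(k[:,0],[2,98]),k[:,1].max()), s["pixels"][m][(q[:,2]>a)&(q[:,2]<a+.01)].mean(0).round())
print(ctrl.get_state()["tool_pos"])
E
```

```text
0.020 n117 x 0.3962..0.4467 ymax -0.2229 [40. 60. 85.]
0.030 n113 x 0.3957..0.4476 ymax -0.2224 [42. 62. 86.]
0.040 n117 x 0.3950..0.4487 ymax -0.2228 [45. 63. 87.]
0.050 n116 x 0.3962..0.4466 ymax -0.2221 [35. 56. 82.]
0.060 n117 x 0.3953..0.4481 ymax -0.2221 [26. 49. 78.]
0.070 n126 x 0.3956..0.4487 ymax -0.2227 [20. 51. 85.]
0.080 n129 x 0.3962..0.4476 ymax -0.2197 [17. 49. 84.]
0.090 n130 x 0.3959..0.4488 ymax -0.2221 [18. 51. 86.]
0.100 n170 x 0.3953..0.4477 ymax -0.2219 [ 19.  62. 106.]
0.110 n166 x 0.3972..0.4447 ymax -0.2244 [ 39.  80. 123.]
0.120 n138 x 0.3919..0.4498 ymax -0.2324 [69. 75. 81.]
0.130 n156 x 0.3914..0.4517 ymax -0.2133 [77. 82. 87.]
0.140 n279 x 0.3918..0.4511 ymax -0.2148 [114. 115. 121.]
0.150 n88 x 0.3897..0.4534 ymax -0.2365 [ 85.  94. 100.]
0.160 n95 x 0.3890..0.4544 ymax -0.2372 [93. 94. 96.]
[ 0.42077445 -0.24969704  0.11619315]
```

The washer hangs upright about 1.5 mm above the tray floor. Lower it, release and rise.

Request:
{"name": "arm_command", "arguments": {"motion": [[[0,0.02,0,0,0,0,0],[0,0.02,0,0,0,0,0],[0,0,0,0,0,0,0],[0,0,0,0,0,0,0.5],[0,0,0,0,0,0,1],[0,0,0,0,0,0,1],[0,0,0,0,0,0,1],[0,0,0,0,0,0,1],[0,0,0,0,0,0,1],[0,-0.2,0,0,0,0,1],[0,-0.4,0,0,0,0,1],[0,-0.4,0,0,0,0,1],[0,-0.2,0,0,0,0,1],[0,0,0,0,0,0,1]]]}}

```text
time_s: 8.7
tool_pos: [0.4216, -0.25, 0.1919]
tcp_rot: [0.708, -0.002, 0.001, -0.706]
wrist_force: [-0.1, -0.0, 0.3]
finger_gap: 0.0929
```

Request:
{"name": "arm_command", "arguments": {"motion": [[[0.1,0,0.2,0,0,0,1],[0.3,0,0.4,0,0,0,1],[0.3,0,0.5,0,0,0,1],[0.3,0,0.5,0,0,0,1],[0.3,0,0.5,0,0,0,1],[0.3,0,0.5,0,0,0,1],[0.3,0,0.5,0,0,0,1],[0.3,0,0.5,0,0,0,1],[0.3,0,0.4,0,0,0,1],[0.3,0,0.2,0,0,0,1],[0.1,0,0.1,0,0,0,1],[0,0,0,0,0,0,1],[0,0,0,0,0,0,1]]]}}

```text
time_s: 10.32
tool_pos: [0.5986, 0.0252, 0.1787]
tcp_rot: [-0.707, 0.006, 0.004, 0.707]
wrist_force: [-0.8, 0.3, -1.4]
finger_gap: 0.0925
```

```bash
python3 - <<'E'
from m import *
print(ctrl.get_state()["tool_pos"])
for n in ["scene","side"]:
    s=optics.snapshot(n); cv2.imwrite(f"pics/{n}2.png",s["pixels"]); print(n)
    for a,b in [(0.138,0.158),(0.033,0.043)]: comps(s,a,b,60,(0.35,.7,-.3,.1))
E
```

```text
[0.59861494 0.02516137 0.17874546]
scene
  px [179. 134.] 258 x 0.405..0.437 y -0.286..-0.219 z 0.143 mid [ 0.4213 -0.2525] rect 421 -253 67x35 a80.1 [123. 125. 129.]
  px [316. 208.] 199 x 0.591..0.618 y -0.001..0.032 z 0.146 mid [0.6045 0.0158] rect 604 15 33x28 a75.4 [27. 29. 30.]
  px [100. 220.] 76 x 0.644..0.673 y -0.300..-0.290 z 0.140 mid [ 0.6584 -0.295 ] rect 659 -295 10x30 a90.0 [122.5 124.5 128. ]
  px [192. 187.] 124 x 0.416..0.449 y -0.276..-0.225 z 0.038 mid [ 0.4326 -0.2503] rect 434 -246 27x55 a23.3 [35.5 50.  68. ]
  px [122. 274.] 119 x 0.646..0.684 y -0.299..-0.279 z 0.038 mid [ 0.665  -0.2889] rect 667 -286 12x44 a66.2 [55. 28. 51.]
  px [320. 267.] 139 x 0.617..0.630 y -0.005..0.045 z 0.037 mid [0.6239 0.02  ] rect 624 20 7x51 a8.7 [83. 86. 91.]
  px [185. 279.] 637 x 0.644..0.692 y -0.210..-0.163 z 0.036 mid [ 0.668  -0.1864] rect 668 -187 51x49 a19.3 [169. 166. 163.]
  px [295. 279.] 422 x 0.634..0.671 y -0.034..0.003 z 0.038 mid [ 0.6524 -0.0154] rect 652 -15 39x39 a3.6 [169. 165. 163.]
  px [349. 287.] 131 x 0.651..0.671 y 0.059..0.077 z 0.038 mid [0.6608 0.
[... 330 characters left out ...]
85 y -0.299..-0.278 z 0.038 mid [ 0.6588 -0.2882] rect 659 -288 53x21 a0.4 [71. 32. 66.]
  px [402. 187.] 113 x 0.396..0.448 y -0.245..-0.223 z 0.038 mid [ 0.422  -0.2342] rect 422 -234 23x53 a88.0 [36. 58. 84.]
  px [278. 193.] 311 x 0.644..0.692 y -0.209..-0.162 z 0.036 mid [ 0.6684 -0.1858] rect 669 -186 50x51 a11.5 [188. 181. 182.]
  px [263. 251.] 257 x 0.639..0.671 y -0.034..0.004 z 0.038 mid [ 0.6551 -0.0149] rect 657 -14 29x41 a17.8 [189. 181. 181.]
  px [291. 276.] 145 x 0.573..0.621 y 0.034..0.046 z 0.038 mid [0.5971 0.0401] rect 597 40 50x7 a13.0 [ 94.  97. 106.]
  px [247. 285.] 119 x 0.652..0.670 y 0.058..0.078 z 0.038 mid [0.6612 0.0682] rect 662 68 21x19 a89.7 [211. 215. 218.]
```

The washer stands in the tray. Align over the jar and descend.

Request:
{"name": "arm_command", "arguments": {"motion": [[[0.05,0,-0.1,0,0,0,1],[0,0,-0.04,0,0,0,1],[0,0.2,0,0,0,0,1],[0,0.3,0,0,0,0,1],[0,0.3,0,0,0,0,1],[0,0.15,0,0,0,0,1],[0,0,0,0,0,0,1],[0,0,0,0,0,0,1]]]}}

```text
time_s: 11.42
tool_pos: [0.6, 0.0151, 0.1169]
tcp_rot: [0.707, -0.007, -0.004, -0.707]
wrist_force: [-0.8, -0.4, -0.4]
finger_gap: 0.093
```

```bash
cat > fix.py <<'E'
from h import *
s=ctrl.get_state(); r=R.from_quat(s["tcp_rot"])
print("pos",s["tool_pos"].round(4),"turn units to level:",np.degrees((r.inv()*R.from_euler('x',-90,degrees=True)).as_rotvec()).round(2)/10)
E
python3 fix.py
```

```text
pos [0.6    0.0151 0.1169] turn units to level: [ 0.    -0.025 -0.091]
```

Request:
{"name": "arm_command", "arguments": {"motion": [[[0.02,-0.06,0.02,0,-0.03,-0.09,1],[0,0,0,0,0,0,1],[0,0,0,0,0,0,0],[0,0,0,0,0,0,0],[0,0,0,0,0,0,0],[0,0,0,0,0,0,0],[0,0,0,0,0,0,0],[0,0,0,0,0,0,0],[0,0,0,0,0,0,0],[0,0,0,0,0,0,0]]], "squeeze": 25}}

```text
time_s: 12.68
tool_pos: [0.602, 0.0164, 0.1222]
tcp_rot: [0.707, 0.002, 0.001, -0.707]
wrist_force: [-0.4, 0.4, 0.2]
finger_gap: 0.0335
```

```bash
python3 fix.py
```

```text
pos [0.602  0.0164 0.1222] turn units to level: [0.    0.008 0.018]
```

Request:
{"name": "arm_command", "arguments": {"motion": [[[0,-0.1,0,0,0,0,0],[0,-0.2,0,0,0,0,0],[0,-0.3,0,0,0,0,0],[0,-0.3,0,0,0,0,0],[0,-0.2,0,0,0,0,0],[0,-0.1,0,0,0,0,0],[0,0,0,0,0,0,0]]]}}

```text
time_s: 13.55
tool_pos: [0.6018, 0.0164, 0.2002]
tcp_rot: [-0.707, -0.002, -0.001, 0.707]
wrist_force: [0.4, 0.3, -4.2]
finger_gap: 0.0332
```

Request:
{"name": "arm_command", "arguments": {"motion": [[[0,0,-0.1,0,0,0,0],[-0.1,0,-0.2,0,0,0,0],[-0.1,0,-0.3,0,0,0,0],[-0.1,0,-0.3,0,0,0,0],[-0.1,0,-0.3,0,0,0,0],[-0.1,0,-0.3,0,0,0,0],[-0.1,0,-0.3,0,0,0,0],[-0.1,0,-0.3,0,0,0,0],[-0.1,0,-0.3,0,0,0,0],[-0.1,0,-0.3,0,0,0,0],[-0.1,0,-0.3,0,0,0,0],[-0.1,0,-0.3,0,0,0,0],[0,0,-0.3,0,0,0,0],[0,0,-0.3,0,0,0,0],[0,0,-0.2,0,0,0,0],[0,0,-0.1,0,0,0,0],[0,0,0,0,0,0,0],[0,0,0,0,0,0,0]]]}}

```text
time_s: 15.8
tool_pos: [0.5304, -0.2546, 0.198]
tcp_rot: [-0.707, -0.0, -0.0, 0.707]
wrist_force: [-0.9, -0.1, -3.6]
finger_gap: 0.0338
```

```bash
python3 fix.py
```

```text
pos [ 0.5304 -0.2546  0.198 ] turn units to level: [-0.001  0.     0.007]
```

Request:
{"name": "arm_command", "arguments": {"motion": [[[0,0.1,0.07,0,0,0,0],[0,0.2,0,0,0,0,0],[0,0.3,0,0,0,0,0],[0,0.3,0,0,0,0,0],[0,0.2,0,0,0,0,0],[0,0.1,0,0,0,0,0],[0,0.04,0,0,0,0,0],[0,0,0,0,0,0,0],[0,0,0,0,0,0,0]]]}}

```text
time_s: 16.92
tool_pos: [0.5304, -0.2489, 0.1177]
tcp_rot: [-0.707, -0.001, 0.0, 0.707]
wrist_force: [0.1, 0.4, -3.6]
finger_gap: 0.0335
```

Request:
{"name": "arm_command", "arguments": {"motion": [[[0,0.02,0,0,0,0,0],[0,0.02,0,0,0,0,0],[0,0,0,0,0,0,0],[0,0,0,0,0,0,0.5],[0,0,0,0,0,0,1],[0,0,0,0,0,0,1],[0,0,0,0,0,0,1],[0,0,0,0,0,0,1],[0,0,0,0,0,0,1],[0,-0.2,0,0,0,0,1],[0,-0.4,0,0,0,0,1],[0,-0.4,0,0,0,0,1],[0,-0.2,0,0,0,0,1],[0,0,0,0,0,0,1],[0,0,0,0,0,0,1]]]}}

```text
time_s: 18.8
tool_pos: [0.5309, -0.2492, 0.1931]
tcp_rot: [0.707, 0.002, 0.001, -0.707]
wrist_force: [-0.5, -1.2, -0.8]
finger_gap: 0.0932
```

```bash
python3 - <<'E'
import fix
from m import *
for n in ["scene","side"]:
    s=optics.snapshot(n); cv2.imwrite(f"pics/{n}3.png",s["pixels"]); print(n)
    for a,b in [(0.138,0.158),(0.033,0.043)]: comps(s,a,b,60,(0.35,.7,-.32,.1))
E
```

```text
pos [ 0.5309 -0.2492  0.1931] turn units to level: [0.005 0.007 0.02 ]
scene
  px [179. 134.] 253 x 0.404..0.437 y -0.287..-0.218 z 0.143 mid [ 0.4206 -0.2524] rect 420 -252 69x34 a82.6 [124. 126. 131.]
  px [161. 169.] 242 x 0.516..0.547 y -0.264..-0.233 z 0.144 mid [ 0.5313 -0.2481] rect 531 -249 34x32 a19.3 [33. 32. 34.]
  px [ 94. 220.] 266 x 0.641..0.673 y -0.320..-0.291 z 0.140 mid [ 0.6572 -0.3052] rect 658 -305 33x31 a0.2 [126. 127. 131.]
  px [195. 187.] 92 x 0.416..0.449 y -0.253..-0.225 z 0.038 mid [ 0.4323 -0.2388] rect 435 -235 13x45 a50.6 [36.  50.5 68.5]
  px [176. 225.] 158 x 0.507..0.559 y -0.268..-0.220 z 0.038 mid [ 0.5332 -0.2441] rect 542 -235 34x67 a51.7 [83.5 88.  92.5]
  px [118. 276.] 174 x 0.648..0.686 y -0.319..-0.279 z 0.038 mid [ 0.6669 -0.2987] rect 670 -294 20x53 a46.9 [57. 29. 53.]
  px [185. 279.] 634 x 0.644..0.692 y -0.210..-0.163 z 0.036 mid [ 0.6677 -0.1866] rect 668 -187 52x50 a9.7 [171. 167. 165.]
  px [295. 279.] 422 x 0.634..0.671 y -0.034..0.003 z 0.038 mid [ 0.6524 -0.0154] rect 652 -16 39x39 a16.8 [171. 167. 165.]
  px [349. 286.] 128 x 0.6
[... 516 characters left out ...]
.309..-0.277 z 0.038 mid [ 0.6582 -0.2927] rect 657 -291 55x27 a10.0 [70. 32. 66.]
  px [402. 187.] 116 x 0.396..0.448 y -0.244..-0.223 z 0.038 mid [ 0.422  -0.2336] rect 423 -233 21x53 a86.6 [37. 58. 84.]
  px [350. 186.] 111 x 0.502..0.551 y -0.233..-0.218 z 0.038 mid [ 0.5266 -0.2254] rect 526 -224 51x7 a11.9 [ 95.  98. 106.]
  px [278. 193.] 311 x 0.644..0.692 y -0.210..-0.162 z 0.036 mid [ 0.6681 -0.1858] rect 669 -186 50x51 a11.8 [189. 181. 182.]
  px [265. 251.] 318 x 0.633..0.670 y -0.033..0.004 z 0.038 mid [ 0.6518 -0.0145] rect 652 -15 40x39 a71.1 [191. 183. 183.]
  px [247. 285.] 119 x 0.652..0.671 y 0.059..0.079 z 0.038 mid [0.6614 0.0687] rect 661 69 19x20 a16.2 [211. 215. 218.]
```

View pics/scene3.png

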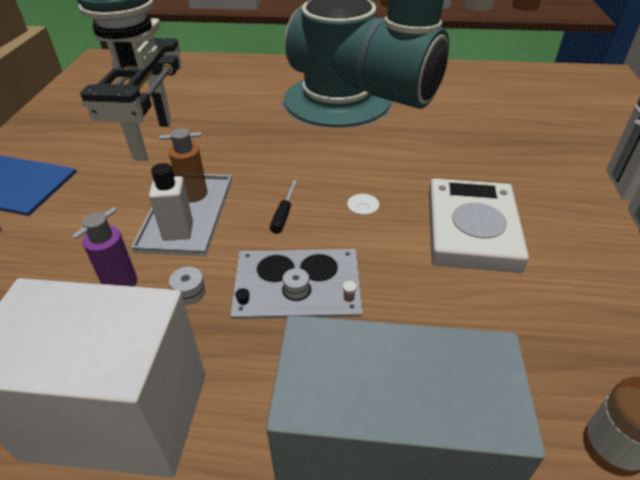

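Both bottles stand in the tray: washer at px (185,165), jar at (173,208). The filter is untouched at (295,283) with free pads behind it. Next move over the filter.

Request:
{"name": "arm_command", "arguments": {"motion": [[[0.1,0,0.2,0,0,0,1],[0.2,0,0.35,0,0,0,1],[0.2,0,0.4,0,0,0,1],[0.2,0,0.4,0,0,0,1],[0.2,0,0.4,0,0,0,1],[0.2,0,0.4,0,0,0,1],[0.2,0,0.4,0,0,0,1],[0.2,0,0.4,0,0,0,1],[0.2,0,0.4,0,0,0,1],[0.2,0,0.3,0,0,0,1],[0.05,0,0.1,0,0,0,1],[0,0,0,0,0,0,1],[0,0,0,0,0,0,1]]]}}

```text
time_s: 20.52
tool_pos: [0.6513, -0.0092, 0.1875]
tcp_rot: [-0.706, 0.001, 0.002, 0.708]
wrist_force: [-0.6, -0.9, -0.5]
finger_gap: 0.0932
```

```bash
python3 fix.py
```

```text
pos [ 0.6513 -0.0092  0.1875] turn units to level: [-0.01   0.014 -0.022]
```

Request:
{"name": "arm_command", "arguments": {"motion": [[[0.01,0.2,-0.1,0,0.01,-0.02,1],[0,0.4,0,0,0,0,1],[0,0.4,0,0,0,0,1],[0,0.4,0,0,0,0,1],[0,0.4,0,0,0,0,1],[0,0.4,0,0,0,0,1],[0,0.2,0,0,0,0,1],[0,0.1,0,0,0,0,1],[0,0,0,0,0,0,1],[0,0,0,0,0,0,1]]]}}

```text
time_s: 21.78
tool_pos: [0.65, -0.0223, 0.03]
tcp_rot: [-0.707, 0.002, -0.003, 0.707]
wrist_force: [0.2, 0.7, -0.2]
finger_gap: 0.0931
```

```bash
python3 fix.py
```

```text
pos [ 0.65   -0.0223  0.03  ] turn units to level: [-0.004 -0.035  0.006]
```

Request:
{"name": "arm_command", "arguments": {"motion": [[[0.03,0,0.1,0,-0.04,0,1],[0,0.1,0.01,0,0,0,1],[0,0.1,0,0,0,0,1],[0,0.03,0,0,0,0,1],[0,0,0,0,0,0,1],[0,0,0,0,0,0,1]]]}}

```text
time_s: 22.52
tool_pos: [0.6525, -0.015, 0.0163]
tcp_rot: [-0.707, -0.002, -0.0, 0.707]
wrist_force: [1.1, -0.3, -0.5]
finger_gap: 0.093
```

Request:
{"name": "arm_command", "arguments": {"motion": [[[0,0.02,0,0,0,0,1],[0,0,0,0,0,0,0],[0,0,0,0,0,0,0],[0,0,0,0,0,0,0],[0,0,0,0,0,0,0],[0,0,0,0,0,0,0],[0,0,0,0,0,0,0],[0,0,0,0,0,0,0]]], "squeeze": 20}}

```text
time_s: 23.52
tool_pos: [0.6527, -0.0151, 0.0154]
tcp_rot: [-0.707, -0.002, -0.001, 0.707]
wrist_force: [0.2, -0.3, 0.8]
finger_gap: 0.0395
```

Request:
{"name": "arm_command", "arguments": {"motion": [[[0,-0.1,0,0,0,0,0],[0,-0.2,0,0,0,0,0],[0,-0.4,0,0,0,0,0],[0,-0.4,0,0,0,0,0],[0,-0.4,0,0,0,0,0],[0,-0.3,0,0,0,0,0],[0,-0.1,0,0,0,0,0],[0,0,0,0,0,0,0]]]}}

```text
time_s: 24.52
tool_pos: [0.6522, -0.0152, 0.1368]
tcp_rot: [-0.707, -0.002, -0.001, 0.707]
wrist_force: [-0.5, -0.3, -1.4]
finger_gap: 0.0394
```

```bash
python3 fix.py
```

```text
pos [ 0.6522 -0.0152  0.1368] turn units to level: [-0.003  0.009  0.026]
```

Gripped at 39.5 mm and lifted. Carry to the pan.

Request:
{"name": "arm_command", "arguments": {"motion": [[[0,0,0.1,0,0,0.02,0],[-0.1,0,0.2,0,0,0,0],[-0.15,0,0.3,0,0,0,0],[-0.15,0,0.3,0,0,0,0],[-0.15,0,0.3,0,0,0,0],[-0.15,0,0.3,0,0,0,0],[-0.15,0,0.3,0,0,0,0],[-0.15,0,0.3,0,0,0,0],[-0.15,0,0.3,0,0,0,0],[-0.15,0,0.3,0,0,0,0],[-0.15,0,0.3,0,0,0,0],[-0.15,0,0.3,0,0,0,0],[-0.15,0,0.3,0,0,0,0],[-0.15,0,0.3,0,0,0,0],[-0.15,0,0.3,0,0,0,0],[-0.15,0,0.3,0,0,0,0],[-0.1,0,0.2,0,0,0,0],[0,0,0.1,0,0,0,0],[0,0,0,0,0,0,0],[0,0,0,0,0,0,0]]]}}

```text
time_s: 27.02
tool_pos: [0.5022, 0.294, 0.1349]
tcp_rot: [-0.707, -0.0, 0.002, 0.707]
wrist_force: [0.1, 0.4, -0.5]
finger_gap: 0.0392
```

```bash
python3 fix.py
```

```text
pos [0.5022 0.294  0.1349] turn units to level: [-0.005  0.018 -0.014]
```

Request:
{"name": "arm_command", "arguments": {"motion": [[[0.08,0,-0.15,0,0.02,-0.01,0],[0,0,-0.1,0,0,0,0],[0,0.2,0,0,0,0,0],[0,0.3,0,0,0,0,0],[0,0.3,0,0,0,0,0],[0,0.2,0,0,0,0,0],[0,0,0,0,0,0,0],[0,0,0,0,0,0,0]]]}}

```text
time_s: 28.02
tool_pos: [0.5071, 0.2766, 0.069]
tcp_rot: [0.707, -0.002, -0.0, -0.707]
wrist_force: [0.1, -0.3, -0.9]
finger_gap: 0.0392
```

```bash
python3 - <<'E'
import fix
from m import *
P=cloud(s:=optics.snapshot("side")); cv2.imwrite("pics/side4.png",s["pixels"])
m=(P[...,0]>.48)&(P[...,0]<.53)&(P[...,1]>.24)&(P[...,1]<.32)&(P[...,2]<.12)&(P[...,2]>.045)
print(np.percentile(P[m][:,2],[1,10,50,90,99]))
E
```

```text
pos [0.5071 0.2766 0.069 ] turn units to level: [ 0.001 -0.013 -0.015]
[0.05383347 0.05507165 0.06669035 0.09212472 0.10898425]
```

View pics/side4.png

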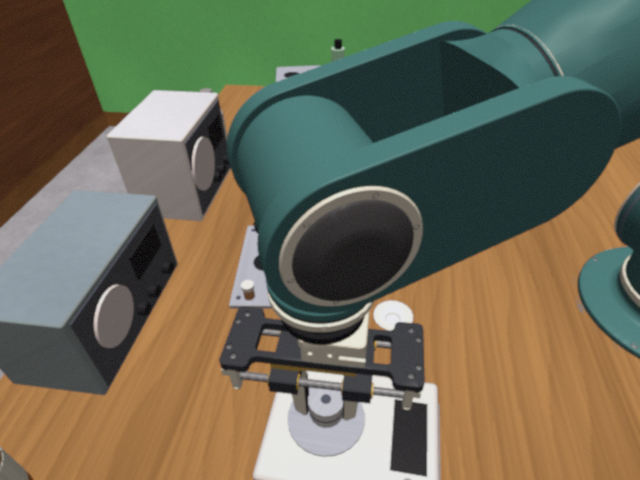

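The filter hangs level between the fingers over the pan at px (325,405). Lower 7 mm, release, rise.

Request:
{"name": "arm_command", "arguments": {"motion": [[[0,0.06,0,0,0,0,0],[0,0.05,0,0,0,0,0],[0,0,0,0,0,0,0],[0,0,0,0,0,0,0]]]}}

```text
time_s: 28.58
tool_pos: [0.5076, 0.2769, 0.0632]
tcp_rot: [-0.707, 0.001, -0.0, 0.707]
wrist_force: [-0.3, -0.9, -0.3]
finger_gap: 0.039
```

Request:
{"name": "arm_command", "arguments": {"motion": [[[0,0.02,0,0,0,0,0],[0,0,0,0,0,0,0],[0,0,0,0,0,0,0.5],[0,0,0,0,0,0,1],[0,0,0,0,0,0,1],[0,0,0,0,0,0,1],[0,0,0,0,0,0,1],[0,0,0,0,0,0,1],[0,-0.2,0,0,0,0,1],[0,-0.4,0,0,0,0,1],[0,-0.5,0,0,0,0,1],[0,-0.5,0,0,0,0,1],[0,-0.3,0,0,0,0,1],[0,-0.1,0,0,0,0,1],[0,0,0,0,0,0,1],[0,0,0,0,0,0,1]]]}}

```text
time_s: 30.58
tool_pos: [0.5074, 0.2767, 0.1879]
tcp_rot: [-0.707, 0.001, -0.0, 0.707]
wrist_force: [-0.4, -0.5, -0.8]
finger_gap: 0.0928
```

```bash
python3 - <<'E'
import fix
from m import *
for n in ["scene","side","wrist"]:
    s=optics.snapshot(n); print(n); cv2.imwrite(f"pics/{n}5.png",s["pixels"])
    comps(s,.078,.09,60,(.45,.56,.22,.34))
    if n!="wrist": comps(s,.138,.158,60,(0.35,.6,-.32,-.18))
E
```

```text
pos [0.5074 0.2767 0.1879] turn units to level: [-0.004 -0.012 -0.005]
scene
  px [481. 207.] 355 x 0.489..0.527 y 0.256..0.294 z 0.084 mid [0.5079 0.2752] rect 507 275 40x38 a13.7 [171. 167. 165.]
  px [180. 134.] 259 x 0.405..0.437 y -0.286..-0.217 z 0.143 mid [ 0.4211 -0.2517] rect 420 -253 34x69 a34.1 [123. 126. 130.]
  px [161. 169.] 243 x 0.515..0.547 y -0.264..-0.232 z 0.144 mid [ 0.5307 -0.2479] rect 531 -248 33x32 a14.1 [32. 32. 33.]
side
  px [325. 405.] 975 x 0.489..0.526 y 0.258..0.296 z 0.084 mid [0.5075 0.2771] rect 508 277 38x39 a6.4 [193. 185. 185.]
  px [411. 140.] 78 x 0.406..0.430 y -0.248..-0.216 z 0.141 mid [ 0.4183 -0.2319] rect 414 -231 27x31 a19.9 [114.  111.5 116. ]
wrist
  px [323. 239.] 2573 x 0.489..0.525 y 0.258..0.295 z 0.084 mid [0.507  0.2762] rect 507 276 39x39 a55.6 [177. 167. 168.]
```

The filter is within about 1 mm of the pan centre, flat and released. Go back for the jar.

Request:
{"name": "arm_command", "arguments": {"motion": [[[0,-0.2,-0.2,0,0,0,1],[0,-0.2,-0.4,0,0,0,1],[0.02,0,-0.5,0,0,0,1],[0.02,0,-0.5,0,0,0,1],[0.02,0,-0.5,0,0,0,1],[0.02,0,-0.5,0,0,0,1],[0.02,0,-0.5,0,0,0,1],[0.02,0,-0.5,0,0,0,1],[0.02,0,-0.5,0,0,0,1],[0.02,0,-0.5,0,0,0,1],[0.02,0,-0.5,0,0,0,1],[0.02,0,-0.5,0,0,0,1],[0.02,0,-0.5,0,0,0,1],[0.02,0,-0.5,0,0,0,1],[0.02,0,-0.5,0,0,0,1],[0.02,0,-0.4,0,0,0,1],[0.02,0,-0.3,0,0,0,1],[0,0,-0.1,0,0,0,1],[0,0,0,0,0,0,1],[0,0,0,0,0,0,1]]]}}

```text
time_s: 33.22
tool_pos: [0.52, -0.2219, 0.2259]
tcp_rot: [0.708, 0.001, 0.004, -0.706]
wrist_force: [-0.1, 0.3, -0.2]
finger_gap: 0.093
```

```bash
python3 fix.py
```

```text
pos [ 0.52   -0.2219  0.2259] turn units to level: [ 0.013 -0.026  0.042]
```

Request:
{"name": "arm_command", "arguments": {"motion": [[[0.1,0,-0.2,0.01,-0.03,0.04,1],[0.08,0,-0.22,0,0,0,1],[0,0,0,0,0,0,1],[0,0.2,0,0,0,0,1],[0,0.3,0,0,0,0,1],[0,0.2,0,0,0,0,1],[0,0,0,0,0,0,1],[0,0,0,0,0,0,1]]]}}

```text
time_s: 34.22
tool_pos: [0.5314, -0.2474, 0.1798]
tcp_rot: [-0.707, -0.0, 0.002, 0.707]
wrist_force: [-0.3, 0.6, 0.4]
finger_gap: 0.0928
```

```bash
python3 fix.py
```

```text
pos [ 0.5314 -0.2474  0.1798] turn units to level: [-0.003  0.015 -0.009]
```

Request:
{"name": "arm_command", "arguments": {"motion": [[[0,0.1,-0.03,0,0.01,-0.01,1],[0,0.3,0,0,0,0,1],[0,0.3,0,0,0,0,1],[0,0.2,0,0,0,0,1],[0,0.1,0,0,0,0,1],[0,0,0,0,0,0,1],[0,0,0,0,0,0,1]]]}}

```text
time_s: 35.1
tool_pos: [0.5314, -0.2493, 0.1156]
tcp_rot: [-0.707, -0.0, 0.0, 0.707]
wrist_force: [-0.1, -0.2, -0.3]
finger_gap: 0.0925
```

Request:
{"name": "arm_command", "arguments": {"motion": [[[0,0,0,0,0,0,0],[0,0,0,0,0,0,0],[0,0,0,0,0,0,0],[0,0,0,0,0,0,0],[0,0,0,0,0,0,0],[0,0,0,0,0,0,0],[0,0,0,0,0,0,0],[0,-0.1,0,0,0,0,0],[0,-0.2,0,0,0,0,0],[0,-0.3,0,0,0,0,0],[0,-0.3,0,0,0,0,0],[0,-0.3,0,0,0,0,0],[0,-0.1,0,0,0,0,0],[0,0,0,0,0,0,0]]], "squeeze": 25}}

```text
time_s: 36.85
tool_pos: [0.5317, -0.2495, 0.2014]
tcp_rot: [0.707, 0.001, 0.001, -0.707]
wrist_force: [0.8, 0.6, -4.3]
finger_gap: 0.0336
```

Request:
{"name": "arm_command", "arguments": {"motion": [[[0,0,0.1,0,0,0,0],[0.1,0,0.2,0,0,0,0],[0.1,0,0.3,0,0,0,0],[0.1,0,0.3,0,0,0,0],[0.1,0,0.3,0,0,0,0],[0.1,0,0.3,0,0,0,0],[0.1,0,0.3,0,0,0,0],[0.1,0,0.3,0,0,0,0],[0.1,0,0.3,0,0,0,0],[0.1,0,0.3,0,0,0,0],[0.1,0,0.3,0,0,0,0],[0.1,0,0.3,0,0,0,0],[0,0,0.3,0,0,0,0],[0,0,0.3,0,0,0,0],[0,0,0.2,0,0,0,0],[0,0,0.1,0,0,0,0],[0,0,0,0,0,0,0],[0,0,0,0,0,0,0]]]}}

```text
time_s: 39.1
tool_pos: [0.6014, 0.0219, 0.1995]
tcp_rot: [-0.707, -0.001, 0.001, 0.707]
wrist_force: [0.0, -0.4, -3.5]
finger_gap: 0.0335
```

```bash
python3 fix.py
```

```text
pos [0.6014 0.0219 0.1995] turn units to level: [-0.003  0.012  0.001]
```

Adjust y by -5.5 mm and lower to about 3 mm above the pad.

Request:
{"name": "arm_command", "arguments": {"motion": [[[0.01,0.1,-0.05,0,0.01,0,0],[0,0.2,-0.03,0,0,0,0],[0,0.3,0,0,0,0,0],[0,0.3,0,0,0,0,0],[0,0.2,0,0,0,0,0],[0,0.1,0,0,0,0,0],[0,0,0,0,0,0,0],[0,0,0,0,0,0,0]]]}}

```text
time_s: 40.1
tool_pos: [0.6018, 0.0157, 0.1222]
tcp_rot: [-0.707, 0.0, -0.0, 0.707]
wrist_force: [0.3, -0.1, -3.3]
finger_gap: 0.0337
```

```bash
python3 fix.py
```

```text
pos [0.6018 0.0157 0.1222] turn units to level: [-0.002 -0.006 -0.002]
```

Request:
{"name": "arm_command", "arguments": {"motion": [[[0,0.01,0,0,0,0,0],[0,0.01,0,0,0,0,0],[0,0,0,0,0,0,0],[0,0,0,0,0,0,0.5],[0,0,0,0,0,0,1],[0,0,0,0,0,0,1],[0,0,0,0,0,0,1],[0,0,0,0,0,0,1],[0,0,0,0,0,0,1],[0,-0.2,0,0,0,0,1],[0,-0.4,0,0,0,0,1],[0,-0.4,0,0,0,0,1],[0,-0.3,0,0,0,0,1],[0,0,0,0,0,0,1],[0,0,0,0,0,0,1]]]}}

```text
time_s: 41.98
tool_pos: [0.6023, 0.0158, 0.2048]
tcp_rot: [-0.707, -0.001, -0.001, 0.707]
wrist_force: [-0.2, 0.5, -0.7]
finger_gap: 0.0928
```

```bash
python3 - <<'E'
import fix
from m import *
for n in ["scene","side"]:
    s=optics.snapshot(n); print(n)
    comps(s,.138,.158,60,(0.35,.64,-.32,.1))
E
```

```text
pos [0.6023 0.0158 0.2048] turn units to level: [-0.002 -0.005  0.014]
scene
  px [179. 134.] 258 x 0.405..0.438 y -0.286..-0.219 z 0.143 mid [ 0.4214 -0.2528] rect 421 -253 67x35 a77.9 [123. 125. 129.]
  px [318. 205.] 389 x 0.585..0.617 y -0.000..0.032 z 0.149 mid [0.6011 0.0159] rect 601 16 34x33 a3.7 [32. 32. 32.]
side
  px [409. 136.] 204 x 0.406..0.438 y -0.285..-0.216 z 0.143 mid [ 0.422  -0.2506] rect 422 -249 68x33 a79.3 [141. 138. 144.]
  px [286. 213.] 379 x 0.585..0.617 y 0.001..0.033 z 0.149 mid [0.6007 0.0174] rect 601 17 33x34 a20.7 [39. 37. 40.]
```

The jar is back within about 1 mm. Now fetch the washer.

Request:
{"name": "arm_command", "arguments": {"motion": [[[-0.1,0,-0.2,0,0,0,1],[-0.3,0,-0.4,0,0,0,1],[-0.3,0,-0.4,0,0,0,1],[-0.3,0,-0.4,0,0,0,1],[-0.3,0,-0.4,0,0,0,1],[-0.3,0,-0.4,0,0,0,1],[-0.3,0,-0.4,0,0,0,1],[-0.3,0,-0.4,0,0,0,1],[-0.3,0,-0.4,0,0,0,1],[-0.2,0,-0.4,0,0,0,1],[-0.1,0,-0.3,0,0,0,1],[0,0,-0.1,0,0,0,1],[0,0,0,0,0,0,1],[0,0,0,0,0,0,1]]]}}

```text
time_s: 43.82
tool_pos: [0.421, -0.248, 0.1978]
tcp_rot: [-0.707, 0.003, 0.001, 0.708]
wrist_force: [0.6, -0.3, -1.1]
finger_gap: 0.0933
```

```bash
python3 fix.py
```

```text
pos [ 0.421  -0.248   0.1978] turn units to level: [-0.007 -0.017 -0.038]
```

Request:
{"name": "arm_command", "arguments": {"motion": [[[0.01,0.1,-0.03,-0.01,-0.02,-0.04,1],[0,0.3,0,0,0,0,1],[0,0.3,0,0,0,0,1],[0,0.3,0,0,0,0,1],[0,0.15,0,0,0,0,1],[0,0.1,0,0,0,0,1],[0,0,0,0,0,0,1],[0,0,0,0,0,0,1]]]}}

```text
time_s: 44.82
tool_pos: [0.4217, -0.2485, 0.1164]
tcp_rot: [-0.707, -0.001, 0.001, 0.707]
wrist_force: [-0.6, 1.0, -0.6]
finger_gap: 0.0929
```

```bash
python3 fix.py
```

```text
pos [ 0.4217 -0.2485  0.1164] turn units to level: [-0.003  0.015 -0.002]
```

Request:
{"name": "arm_command", "arguments": {"motion": [[[0,0.02,-0.02,0,0,0,1],[0,0,0,0,0,0,0],[0,0,0,0,0,0,0],[0,0,0,0,0,0,0],[0,0,0,0,0,0,0],[0,0,0,0,0,0,0],[0,0,0,0,0,0,0],[0,0,0,0,0,0,0]]], "squeeze": 25}}

```text
time_s: 45.82
tool_pos: [0.4221, -0.2501, 0.1161]
tcp_rot: [0.707, 0.001, -0.001, -0.707]
wrist_force: [-0.6, -0.6, 0.2]
finger_gap: 0.0338
```

Request:
{"name": "arm_command", "arguments": {"motion": [[[0,-0.1,0,0,0,0,0],[0,-0.2,0,0,0,0,0],[0,-0.3,0,0,0,0,0],[0,-0.3,0,0,0,0,0],[0,-0.3,0,0,0,0,0],[0,-0.1,0,0,0,0,0],[0,0,0,0,0,0,0],[0,0,0,0,0,0,0]]]}}

```text
time_s: 46.82
tool_pos: [0.422, -0.25, 0.2003]
tcp_rot: [0.707, 0.001, -0.0, -0.707]
wrist_force: [-0.3, 0.4, -2.9]
finger_gap: 0.0338
```

```bash
python3 fix.py
```

```text
pos [ 0.422  -0.25    0.2003] turn units to level: [0.004 0.015 0.009]
```

Request:
{"name": "arm_command", "arguments": {"motion": [[[0.1,0,0.1,0,0,0,0],[0.2,0,0.2,0,0,0,0],[0.3,0,0.3,0,0,0,0],[0.3,0,0.3,0,0,0,0],[0.3,0,0.3,0,0,0,0],[0.3,0,0.3,0,0,0,0],[0.3,0,0.3,0,0,0,0],[0.3,0,0.3,0,0,0,0],[0.3,0,0.3,0,0,0,0],[0.2,0,0.2,0,0,0,0],[0.15,0,0.15,0,0,0,0],[0.1,0,0.1,0,0,0,0],[0,0,0,0,0,0,0],[0,0,0,0,0,0,0]]]}}

```text
time_s: 48.58
tool_pos: [0.602, -0.0632, 0.1957]
tcp_rot: [-0.706, -0.001, 0.003, 0.708]
wrist_force: [-0.5, -1.0, -3.3]
finger_gap: 0.0335
```

```bash
python3 fix.py
```

```text
pos [ 0.602  -0.0632  0.1957] turn units to level: [-0.012  0.032 -0.022]
```

Request:
{"name": "arm_command", "arguments": {"motion": [[[0.1,0,0.1,-0.01,0.03,-0.02,0],[0.03,0,0.05,0,0,0,0],[0,0.1,0,0,0,0,0],[0,0.3,0,0,0,0,0],[0,0.3,0,0,0,0,0],[0,0.25,0,0,0,0,0],[0,0.1,0,0,0,0,0],[0,0,0,0,0,0,0],[0,0,0,0,0,0,0]]]}}

```text
time_s: 49.7
tool_pos: [0.6093, -0.0544, 0.1272]
tcp_rot: [-0.707, 0.001, 0.0, 0.707]
wrist_force: [0.2, 0.1, -2.9]
finger_gap: 0.0335
```

```bash
python3 fix.py
```

```text
pos [ 0.6093 -0.0544  0.1272] turn units to level: [-0.002 -0.008 -0.01 ]
```

Request:
{"name": "arm_command", "arguments": {"motion": [[[0.02,0.05,0.02,0,0,0,0],[0,0.03,0,0,0,0,0],[0,0,0,0,0,0,0],[0,0,0,0,0,0,0]]]}}

```text
time_s: 50.2
tool_pos: [0.6111, -0.0532, 0.1233]
tcp_rot: [-0.707, 0.0, -0.001, 0.707]
wrist_force: [-0.1, 0.6, -2.3]
finger_gap: 0.0334
```

Request:
{"name": "arm_command", "arguments": {"motion": [[[0,0.02,0,0,0,0,0],[0,0.01,0,0,0,0,0],[0,0,0,0,0,0,0],[0,0,0,0,0,0,0.5],[0,0,0,0,0,0,1],[0,0,0,0,0,0,1],[0,0,0,0,0,0,1],[0,0,0,0,0,0,1],[0,0,0,0,0,0,1],[0,-0.2,0,0,0,0,1],[0,-0.4,0,0,0,0,1],[0,-0.4,0,0,0,0,1],[0,-0.4,0,0,0,0,1],[0,-0.2,0,0,0,0,1],[0,0,0,0,0,0,1],[0,0,0,0,0,0,1]]]}}

```text
time_s: 52.2
tool_pos: [0.6112, -0.0533, 0.224]
tcp_rot: [0.707, 0.0, 0.001, -0.707]
wrist_force: [0.6, 0.0, 0.3]
finger_gap: 0.0929
```

```bash
python3 - <<'E'
import fix
from m import *
for n in ["scene","side"]:
    s=optics.snapshot(n); print(n); cv2.imwrite(f"pics/{n}6.png",s["pixels"])
    comps(s,.143,.158,60,(0.35,.64,-.32,.1)); comps(s,.078,.09,60,(.45,.56,.22,.34))
    comps(s,.006,.015,150,(.38,.5,.03,.13)); comps(s,.025,.043,80,(.645,.71,-.12,.1))
E
```

```text
pos [ 0.6112 -0.0533  0.224 ] turn units to level: [ 0.001 -0.008  0.015]
scene
  px [318. 203.] 324 x 0.585..0.617 y -0.000..0.032 z 0.150 mid [0.601 0.016] rect 601 16 34x32 a5.2 [33. 33. 34.]
  px [269. 205.] 449 x 0.595..0.626 y -0.090..-0.021 z 0.149 mid [ 0.6104 -0.0553] rect 611 -55 69x34 a81.4 [126. 128. 131.]
  px [481. 207.] 352 x 0.488..0.527 y 0.257..0.294 z 0.084 mid [0.5078 0.2756] rect 508 275 41x38 a21.0 [170. 166. 164.]
  px [363. 203.] 396 x 0.402..0.459 y 0.054..0.109 z 0.011 mid [0.4306 0.0815] rect 431 81 57x59 a71.8 [201. 206. 203.]
  px [349. 288.] 166 x 0.651..0.671 y 0.059..0.077 z 0.037 mid [0.6608 0.0683] rect 661 68 19x21 a66.0 [187.  191.5 190. ]
  px [242. 294.] 156 x 0.673..0.695 y -0.105..-0.083 z 0.030 mid [ 0.6841 -0.0941] rect 683 -94 23x22 a24.3 [34. 33. 32.]
side
  px [289. 185.] 320 x 0.595..0.626 y -0.087..-0.020 z 0.149 mid [ 0.6105 -0.0534] rect 610 -55 68x33 a81.1 [143. 142. 149.]
  px [286. 212.] 319 x 0.585..0.616 y 0.002..0.033 z 0.150 mid [0.6005 0.0178] rect 601 17 33x33 a13.0 [39. 38. 40.]
  px [325. 405.] 967 x 0.489..0.526 y 0.258..0.296 z 0.084 mid [0.5076 0.277 ] rect 508 277 38x39 a4.7 [192. 184. 184.]
  px [393. 315.] 735 x 0.404..0.459 y 0.053..0.109 z 0.010 mid [0.4319 0.0811] rect 432 81 56x58 a1.1 [220. 224. 223.]
  px [258. 224.] 94 x 0.674..0.695 y -0.103..-0.082 z 0.030 mid [ 0.6847 -0.0925] rect 685 -93 20x24 a14.8 [39. 38. 37.]
  px [247. 287.] 154 x 0.652..0.671 y 0.059..0.079 z 0.037 mid [0.6614 0.0688] rect 661 69 19x21 a8.2 [201.  203.  205.5]
```

View pics/scene6.png

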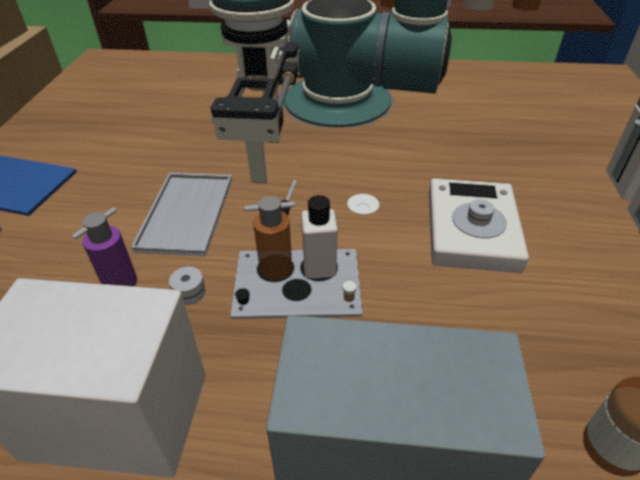

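The filter is on the pan at (480,212), and both bottles are upright on their own pads at (272,240) and (319,240). The gripper is clear above. Hand in.

```bash
python3 -c "
from workcell import ticket; print(ticket.close_job())"
```

```text
the job is handed in; nothing more can be done
None
```

The job is done and handed in at about 52 s of the 106 s allowed. I stood the washer and then the jar in the tray, moved the small 39 mm filter holder onto the pan, then put the jar and the washer back on their own pads.

My last camera checks before hand-in, from two views, showed no failures or disagreements:
- **Filter:** flat on the pan, about 1–2 mm from its centre.
- **Bottles:** both upright and within about 1–2 mm of where they started.
- **Bystanders:** the vial, stopper and dish are at their starting positions within measuring noise. I did not re-measure the screwdriver at the end; the arm only passed well above it. The large look-alike disc and the purple bottle look untouched in the final picture.
- **Gripper:** open and clear of everything.

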